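# Press a cork-backed tile in the ratchet bench press and let it down again

### The arm

A 6-joint arm with a two-finger parallel gripper is mounted at the origin on a cart in front of the work surface, level with it; the furniture and walls round the work are solid. World frame = base frame: x ahead of the robot, y to its left, z up, the work surface at z = 0. Lengths are in m, angles in degrees, forces in N, time in s.
With the tool pointing down it reaches from about 0.4 to 0.825 m from the base axis. Payload 7 kg.
Tool frame: the origin (TCP) lies midway between the tips of the shut fingers; the grasp point (between the pads) lies 19 mm behind it; z points along the fingers, y is the line along which they close (so a half turn about z gives the same grasp; the last joint's range is limited). The gripper opens to 88 mm and grips with 3 to 60 N. Pads are 19 mm wide; open, the fingers measure 130 mm over their backs; the gripper's body (78 mm by 193 mm) begins 47 mm behind the grasp point.
Start: joints at [-55.571, 20.546, 0.682, 0, -70.136, -16.507], TCP at [0.208, -0.642, 0.227] pointing down, gripper open.
Joint ranges: [-176.03, 176.03], [-82.01, 121.73], [-58.28, 71.71], [-173.87, 95.51], [-174.79, -0.11], [-173.66, 173.66]. Speed limits (degrees/s): [136.94, 136.94, 172.46, 180, 180, 180].

### API

Orientations are given as [roll, pitch, yaw] about the fixed x, y, z axes, in that order (R = Rz(yaw) Ry(pitch) Rx(roll)).
In Python, from plant import r gives the robot as it stands. The module is installed in compiled form; this text tells all that it offers.
- The arm moves only by the tool play_rows, never from a script. Its argument "rows" is a list of rows, each an object with "slide": the shift along the tool's x, y, z as a fraction of full scale, a list of three; "delta_rot": the turn, a rotation vector about the tool's x, y, z as a fraction of full scale, a list of three; "fingers": the opening, from -1 (shut) to 1 (fully open). In form: [{"slide": [x, y, z], "delta_rot": [rx, ry, rz], "fingers": fingers}, ...]. A call has 1 to 8 rows; each row shifts and turns the commanded pose from where the row before left it, along the tool's axes as they then stand; what a row does not reach is not made up. Full scale, the value 1, is 0.15 m for a shift and 0.08 rad for a turn. A row lasts 1/8 s, in which the tool goes at most 62.5 mm and 10.7 degrees, less where a joint would pass 70% of its speed; a pose out of reach is approached as far as the arm can. A call with a number of a shift or a turn outside -1 to 1 is refused whole. A call with a gripper value outside its range is refused whole. The fingers move at their own pace and stop on an object; "squeeze" is the grip in N (left out, the last holds). Time passes only in rows, so rows that do not move let the fingers close. It gives the time, the measured TCP pose, the force, the opening and the grip force at its end, in the units of the state.
- r.get_state(): the state, without advancing time (a new reading comes with each control period).
- r.capture(name): name is "scene" or "side" or "wrist"; returns a dict with "image" (384x512x3 uint8, blue, green, red), "fx", "fy", "cx", "cy" (pixels), "distortion" ([k1, k2, p1, p2, k3] as OpenCV has them; the pictures are not rectified), "R" (3x3) and "t" (3): a world point X has camera coordinates R X + t; the wrist camera has in their place "T_tool_cam" (4x4, takes a point from camera to tool coordinates, whose origin is the TCP and whose axes are the flange's). Camera axes: x right, y down, z forward; pixel columns grow to the right and rows downward; lengths in m; the calibration is good to about 2 mm. A picture is of the moment at which its call begins: read the wrist's pose just before it. There is no depth.
- r.close_job(): hands the job in; it is judged then, once.
The state is a dict: "time_s": time; "joints": joint angles; "qd": joint speeds; "joint_torque": joint torques, N m; "tcp_pos": TCP position; "eef_rot": TCP orientation; "contact_force": force on the tool from outside, world axes, zero at the start; "moment": the same for the moment, N m; "gripper_width": finger opening in m; "gripper_force": force on a finger pad.
Only numpy, scipy, OpenCV 4.12 (cv2) and the standard library are available. Lean on these libraries where they do the work, as an engineer would, in place of code of your own. Each camera call takes 0.05 s, during which the arm holds its last target. There are 200 camera calls.

### The job

The tile lying in the small bench press has just been glued to its cork backing and needs its squeeze. Swing the press beam over the tile as far as it goes, then raise the bed by its side handle, click by click, until the tile bears firmly on the sprung rubber pad (anywhere from 3 to 12 newtons; above 16 the tile cracks), and let go so that the pawl alone keeps it pressed for a good second. Then press the pawl's tail, not harder than 20 newtons, to lift the pawl out of the rack and let the bed down all the way; leave the tile in its nest, the beam over it and the pawl sprung back, and do not disturb the things lying about.

Things in the scene. Friction and masses are not known exactly. Their poses are not given: they have to be found in the camera images.
- handle (a point): Middle of the bed's handle: a level wooden grip, 18 mm thick, 70 mm long, out to the left of the press as seen from its front, free all round; on its axis, 95 mm above the bench with the bed down, rising with the bed. Axes: x from the press's front to its column, y along the grip to its free end, z up. Lift straight up: bed and tile load it with 5.5 to 8 N, the guide's friction adds about 1 N.
- bed_centre (a point): Centre of the upper face of the bed (166 x 166 x 10 mm, low lips round the tile); axes as handle. From here the handle's middle is at x -45, y +131, z +45 mm, the pawl's tail at x +45, y +135 mm and the beam's upright axis at x +114, y 0 mm.
- bed (a joint): Height of the bed over its rests, m: 0 down, 0.062 top. A rack with teeth every 6 mm rises with it; the sprung pawl clicks over them (load ripple up to 6 N) and catches the bed at about 0.004, 0.010, 0.016 and so on: let go, it sinks to the last notch passed, so up to 6 mm. A damper resists with 70 N per m/s; with the pawl out the bed sinks by itself at about 0.1 m/s.
- beam_hinge (a joint): Angle of the swing beam, rad: 0 is over the tile against its stop, positive is swung aside to the left of the press (0.72 at most). Stiff (0.12 N m); it stays where it is left.
- knob (a point): Middle of the wooden knob (27 mm thick, 36 mm tall) standing on the free end of the beam, 170 mm from the beam's axis, 257 mm above the bench. Push it sideways or take it between the fingers. The beam under it is 30 mm wide and 18 mm thick, its end 15 mm beyond the knob's middle, its top 24 mm below this point.
- pad_head (a point): Boss on the beam, 114 mm from its axis; this point on the boss's axis, 212 mm above the bench. From it hangs a screw with a round rubber pad, 80 mm across, facing down. The screw was left as the last job had it and is not measured: the pad's face is 104 to 130 mm below this point. The pad is sprung: it yields up to 19 mm, 0.5 N at first touch, then 1 N more for each mm.
- pawl_hinge (a joint): Angle of the pawl, rad: 0 sprung into the rack, 0.20 pressed to its stop. The rack is free from about 0.14.
- pawl: The pawl, a steel lever on the left of the rack: nose up against the teeth, thumb tail out to the left. Origin on its level pivot.
- beam: The swing beam with its screw and pad. Origin on its upright axis, 212 mm above the bench.
- tail (a point): The pawl's thumb tail, a steel plate 30 x 34 x 6 mm left of the column; this point in the middle of its upper face, about 114 mm above the bench at rest. Pressed straight down it turns about a level axis 119 mm to its right: 15 mm frees the rack, 22 mm is the stop. Takes 1 to 2 N, up to 3 N more while the rack bears on the pawl. Springs back by itself.
- tile: White ceramic tile with a blue pattern, 150 x 150 x 8 mm, 4 mm of cork glued under it, loose in the bed's nest, 0.36 kg. Origin in the middle of the ceramic's underside, 4 mm above the bed's face; the tile's top is 12 mm above the bed's face.
- bench_lamp: Green bench lamp to the right of the press, an obstacle on the way: its round foot (170 mm) is centred 120 mm to the right of this origin (towards the robot's right), its post stands 280 mm tall there, and its arm leans from there to the left, with the shade 370 to 500 mm above the bench, over this origin and up to 150 mm left of it.
- tape: Roll of masking tape, 98 mm across, 25 mm high; bystander. Origin under its centre.
- stamp: Wooden stamping block with a turned knob, 62 x 62 x 64 mm; bystander. Origin under its centre.
- jar: Pigment jar with screw lid, 54 mm across, 58 mm high; bystander. Origin under its centre.
- pot: White plastic pot, 74 mm across, 64 mm high, left of the press behind the tile stacks; bystander. Origin under its centre.

How it is judged:
By the outcome, as a careful person would: the job done as asked, in the order asked, and still so for the second after the job is handed in, with the robot touching nothing.
It also fails if it takes over 72 s, if anything falls off the work surface, if the arm or the gripper's body presses on something with over 40 N, if the wrist force passes 120 N, or if a joint passes its speed limit or range.

## Working session

There is one attempt and no reset: what is moved stays moved. The work goes in short steps, Python scripts to look and compute and a tool call to move; the robot and the scene stay as the last step left them, time stands still between calls to the robot, and variables do not carry over. Pictures are saved under pics/ and viewed, at most 10 in all, crops included, and the job is handed in when it is done.

Besides the shell and the picture viewer there is one more tool, called as name(argument=value, ...) on one line, values as JSON. play_rows: Moves the arm, as the interface text tells. Shift numbers are shares of 0.15 m and turn numbers shares of 0.08 rad, none past 1 either way. Its arguments: {"type":"object","properties":{"rows":{"type":"array"},"squeeze":{"type":"number"}},"required":["rows"]}

```bash
mkdir -p pics; cat > h.py <<'E'
import numpy as np, cv2, json, pickle
from plant import r
def cap(n,f):
    s=r.get_state(); c=r.capture(n); cv2.imwrite(f'pics/{f}.png',c['image']); c['state']=s
    pickle.dump(c,open(f'pics/{f}.pkl','wb')); return c
def load(f): return pickle.load(open(f'pics/{f}.pkl','rb'))
def ray(c,uv):
    K=np.array([[c['fx'],0,c['cx']],[0,c['fy'],c['cy']],[0,0,1.]])
    p=cv2.undistortPoints(np.array([[uv]],float),K,np.array(c['distortion'],float))[0,0]
    d=np.array([p[0],p[1],1.])
    if 'R' in c:
        R=np.array(c['R']);o=-R.T@np.array(c['t']);d=R.T@d
    else:
        from scipy.spatial.transform import Rotation as Ro
        s=c['state'];Rt=Ro.from_euler('xyz',s['eef_rot'],degrees=True).as_matrix();T=np.array(c['T_tool_cam'])
        o=Rt@T[:3,3]+np.array(s['tcp_pos']);d=Rt@T[:3,:3]@d
    return o,d/np.linalg.norm(d)
def onz(c,uv,z):
    o,d=ray(c,uv);return o+d*(z-o[2])/d[2]
def tri(*cu):
    A=np.zeros((3,3));b=np.zeros(3);L=[]
    for c,uv in cu:
        o,d=ray(c,uv);P=np.eye(3)-np.outer(d,d);A+=P;b+=P@o;L.append((o,P))
    x=np.linalg.solve(A,b);return x,[float(np.linalg.norm(P@(x-o))) for o,P in L]
E
python3 - <<'E'
from h import *
np.set_printoptions(precision=4,suppress=True)
s=r.get_state();print(s)
a=cap('scene','sc0');b=cap('side','si0')
for c in(a,b):print(c['R'],c['t'],c['fx'], -np.array(c['R']).T@c['t'])
w=cap('wrist','wr0');print(w['T_tool_cam'])
E
```

```text
{'time_s': 0.0, 'joints': array([-55.5699,  20.5898,   0.6336,  -0.0202, -70.1348, -16.5064]), 'qd': array([-0.0715,  0.0752, -0.0642, -0.0298, -0.0509,  0.0497]), 'joint_torque': array([ -0.0013, -58.2726,  29.3056,   6.9968,   0.0071,  -0.0001]), 'tcp_pos': array([ 0.2076, -0.6418,  0.2256]), 'eef_rot': array([ 179.9074,   -0.0076, -162.0832]), 'contact_force': array([-0.7073,  0.5096, -0.0424]), 'moment': array([ 0.0366, -0.0272, -0.021 ]), 'gripper_force': 0.0, 'gripper_width': 0.08794040360525926}
[[ 0.6323 -0.7747 -0.0104]
 [-0.3987 -0.3138 -0.8617]
 [ 0.6643  0.549  -0.5072]] [-0.4575  0.3295  1.4142] 481.85940538427553 [-0.5189 -1.0274  0.9966]
[[-0.9125 -0.4089 -0.0132]
 [-0.1661  0.3999 -0.9014]
 [ 0.3738 -0.8203 -0.4328]] [0.4158 0.305  0.8075] 389.1818944460642 [0.1282 0.7104 0.6299]
[[ 0.0003 -0.9647 -0.2633  0.0716]
 [ 1.      0.0002  0.0005 -0.0012]
 [-0.0004 -0.2633  0.9647 -0.1569]
 [ 0.      0.      0.      1.    ]]
```

```bash
python3 - <<'E'
import cv2
for n in('sc0','si0'):
    i=cv2.imread(f'pics/{n}.png');cv2.imwrite(f'pics/{n}v.png',cv2.resize(i,(768,576),interpolation=cv2.INTER_CUBIC))
E
```

```text
(no output)
```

View pics/sc0v.png

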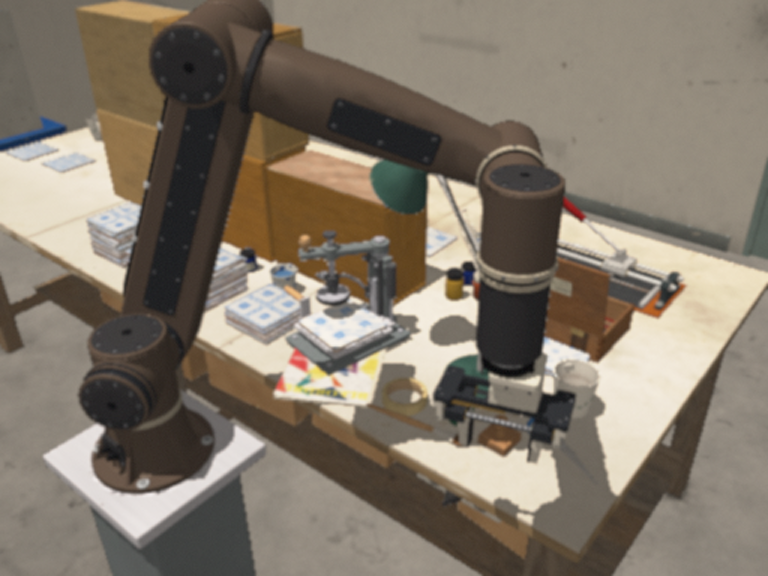

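View pics/si0v.png

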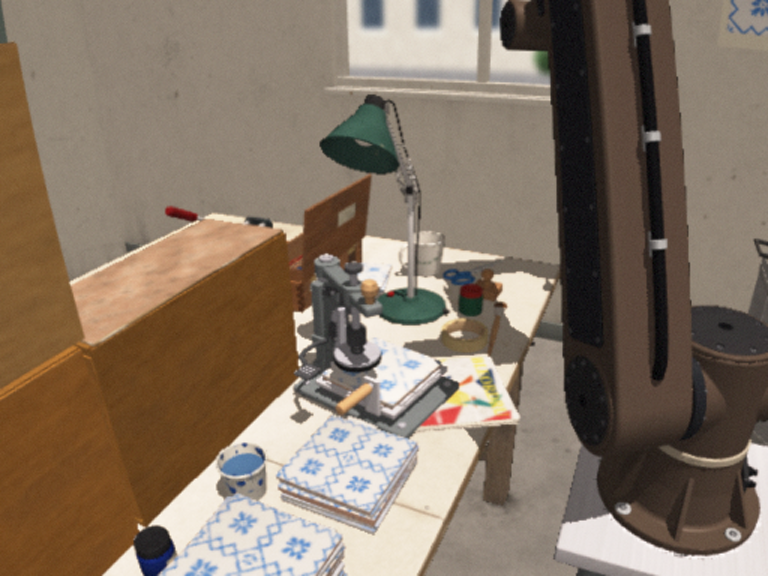

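The scene view shows the press: knob near (305,240), tile (345,330), handle (293,292). The side view shows the knob at (370,290), the handle from (340,408) to (370,388), and the column top at (325,265). These are in view pixels, so divide by 1.5. I'll zoom in on both for precise pixels.

```bash
python3 - <<'E'
from h import *
a=cv2.imread('pics/sc0.png')[150:255,180:285];b=cv2.imread('pics/si0.png')[160:290,190:320]
v=np.hstack([cv2.resize(a,(400,400),interpolation=cv2.INTER_CUBIC),cv2.resize(b,(400,400),interpolation=cv2.INTER_CUBIC)])
cv2.imwrite('pics/z0.png',v)
for n,(x0,y0,x1,y1) in(('sc0',(180,140,290,260)),('si0',(190,160,320,300))):
    i=cv2.imread(f'pics/{n}.png');h=cv2.cvtColor(i,cv2.COLOR_BGR2HSV)
    m=cv2.inRange(h,(8,90,110),(22,255,255));M=np.zeros_like(m);M[y0:y1,x0:x1]=m[y0:y1,x0:x1]
    k,l,st,ce=cv2.connectedComponentsWithStats(M)
    for j in range(1,k):
        if st[j,4]>12:print(n,st[j],ce[j].round(1))
E
```

```text
sc0 [ 180  140   80   48 1864] [213.7 154.9]
sc0 [223 170  22  13 213] [233.7 176.4]
sc0 [236 183   9   7  25] [241.1 185.5]
sc0 [227 186  18  15 103] [235.3 192. ]
sc0 [262 187  22  16  64] [273.5 194.1]
sc0 [190 190  11   9  46] [195.1 194.3]
sc0 [221 251   6   7  21] [223.5 254.3]
sc0 [272 253  10   7  47] [276.2 256. ]
si0 [190 160   8   3  15] [192.9 160.8]
si0 [192 163  10  18  78] [196.3 172.7]
si0 [193 187   8   3  20] [196.5 187.8]
si0 [241 187  11  16 119] [246. 193.]
si0 [194 202   6   7  17] [196.4 205.1]
si0 [295 212  19  11 108] [303.6 216.6]
si0 [298 226  22   9 150] [308.8 230.1]
si0 [306 251   9   7  30] [310.3 253.8]
si0 [224 255  24  22 207] [235.2 265.6]
```

View pics/z0.png

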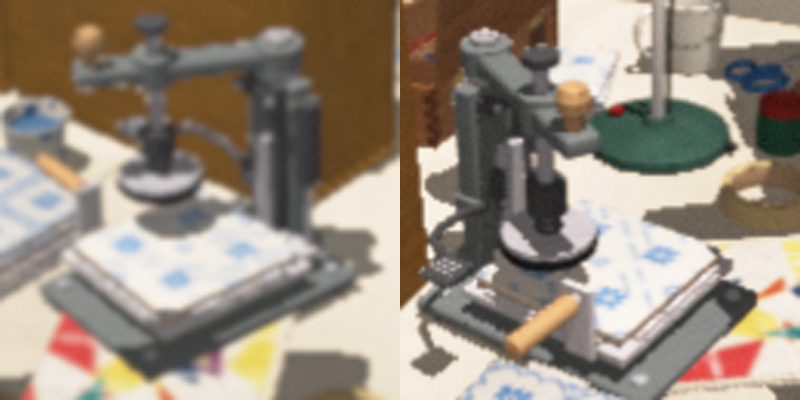

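The zoom shows the press beam swung aside with its knob at scene (203,160) and side (246,193). The handle is at scene (195,194) and side (235,266), the hatched tail at side (205.6,247), and the beam axis cap at scene (253,160) and side (219,173).

```bash
python3 - <<'E'
from h import *
np.set_printoptions(precision=4,suppress=True)
a=load('sc0');b=load('si0')
S=lambda u,v:(180+u/3.81-.4,150+v/3.81-.4)
D=lambda u,v:(190+(u-400)/3.077-.4,160+v/3.077-.4)
for n,p,q in(('knob',S(88,39),D(573,106)),('knobmask',S(88,39),(246,193)),('axiscap',S(277,38),D(488,42)),('handle',(195.1,194.3),(235.2,265.6)),('tileR',S(318,245),D(727,258)),('tileF',S(165,310),D(616,348)),('screwtop',S(152,22),D(542,57)),('disc top',S(160,175),D(549,235)),('disc L/bottom',S(160,205),D(549,268))):
    print(n,*tri((a,p),(b,q)))
print('tail',onz(b,D(448,268),.114))
for p in(S(65,252),S(165,310),S(318,245)):print('tile z.062',onz(a,p,.062))
E
```

```text
knob [0.4747 0.0339 0.2554] [0.0025625020917254457, 0.002562502091725361]
knobmask [0.4743 0.0327 0.2567] [0.0017334866130572658, 0.0017334866130571023]
axiscap [ 0.6061 -0.0743  0.2387] [0.0012362138576426788, 0.0012362138576426653]
handle [0.4783 0.0897 0.099 ] [0.0007864913571810864, 0.0007864913571809365]
tileR [ 0.4704 -0.1754  0.0639] [0.06871472357493782, 0.06871472357493795]
tileF [ 0.4785 -0.0368 -0.0089] [0.003532009745818847, 0.0035320097458186967]
screwtop [ 0.518  -0.0049  0.2685] [0.0009777423611648033, 0.000977742361164957]
disc top [ 0.5182 -0.0047  0.1114] [0.00025392873326777484, 0.000253928733268035]
disc L/bottom [ 0.5182 -0.0035  0.0792] [0.0014699013258384394, 0.0014699013258383511]
tail [0.5664 0.0711 0.114 ]
tile z.062 [0.4225 0.0284 0.062 ]
tile z.062 [ 0.4127 -0.1052  0.062 ]
tile z.062 [ 0.5751 -0.146   0.062 ]
```

```bash
python3 - <<'E'
from h import *
np.set_printoptions(precision=3,suppress=True)
a=load('sc0');b=load('si0')
v=lambda u,w:(u/1.5,w/1.5)
print('lampfoot',onz(b,v(412,303),.01))
print('shade apex',*tri((a,v(385,165)),(b,v(378,103)))); print('shade mid',*tri((a,v(402,185)),(b,v(362,140))))
for p in((300,375),(150,505),(200,462)):print('chest bottom',onz(b,v(*p),0))
for p in((283,235),(85,345)):print('chest top',[onz(b,v(*p),z) for z in (.15,.2)])
print('chest corner',*tri((a,v(268,158)),(b,v(85,345))))
print('stack1',*tri((a,v(299,310)),(b,v(415,438))),[onz(b,v(*p),.05) for p in((415,438),(338,416),(280,478),(378,513))])
for n,p in(('tape',(463,333)),('stamp',(488,290)),('jar',(470,300))):print(n,onz(b,v(*p),.03))
print('pot',onz(b,v(242,462),.064))
E
```

```text
lampfoot [ 0.577 -0.386  0.01 ]
shade apex [ 0.537 -0.158  0.477] [0.014289965081494492, 0.014289965081494289]
shade mid [ 0.576 -0.17   0.417] [0.008395527061905652, 0.008395527061905666]
chest bottom [ 0.668 -0.05   0.   ]
chest bottom [0.692 0.323 0.   ]
chest bottom [0.685 0.219 0.   ]
chest top [array([ 0.881, -0.338,  0.15 ]), array([ 0.803, -0.229,  0.2  ])]
chest top [array([0.91 , 0.206, 0.15 ]), array([0.828, 0.258, 0.2  ])]
chest corner [0.672 0.362 0.306] [0.00916625020810782, 0.009166250208107813]
stack1 [0.42  0.053 0.054] [0.04124223970647967, 0.0412422397064797] [array([0.379, 0.083, 0.05 ]), array([0.51 , 0.083, 0.05 ]), array([0.518, 0.235, 0.05 ]), array([0.368, 0.237, 0.05 ])]
tape [ 0.419 -0.27   0.03 ]
stamp [ 0.425 -0.478  0.03 ]
jar [ 0.449 -0.414  0.03 ]
pot [0.574 0.243 0.064]
```

```bash
cat > plan.py <<'E'
# python3 plan.py x y z yaw n [x y z yaw n ...]: rows of slide (0.15 m) and turn about z (0.08 rad), tool pointing down
import sys; from h import *
from scipy.spatial.transform import Rotation as Ro
s=r.get_state(); p=np.array(s['tcp_pos']); R=Ro.from_euler('xyz',s['eef_rot'],degrees=True)
print('t',round(s['time_s'],2),p.round(4),np.round(s['eef_rot'],2))
a=list(map(float,sys.argv[1:]))
for k in range(0,len(a),5):
    P=np.array(a[k:k+3]);n=int(a[k+4]); G=Ro.from_euler('xyz',[180,0,a[k+3]],degrees=True)
    dr=(R.inv()*G).as_rotvec()/n; dp=(P-p)/n
    for i in range(n):
        print((R.inv().apply(dp)/.15).round(3).tolist(),(dr/.08).round(2).tolist()); R=R*Ro.from_rotvec(dr)
    p=P;R=G
E
python3 plan.py .14 -.41 .30 -145 5  .28 -.31 .31 -132 4  .39 -.15 .31 -118 4 .43 0.04 .32 -103 4 .495 .075 .32 -102.5 2
```

```text
t 0.15 [ 0.2076 -0.6419  0.2258] [ 1.7993e+02 -1.0000e-02 -1.6208e+02]
[-0.009, 0.322, -0.098] [0.0, 0.0, -0.75]
[-0.029, 0.321, -0.099] [0.0, 0.0, -0.75]
[-0.048, 0.319, -0.099] [0.0, 0.0, -0.75]
[-0.067, 0.315, -0.099] [0.0, 0.0, -0.75]
[-0.085, 0.311, -0.099] [0.0, 0.0, -0.75]
[-0.287, 0.003, -0.017] [-0.0, 0.0, -0.71]
[-0.286, -0.014, -0.017] [-0.0, 0.0, -0.71]
[-0.285, -0.03, -0.017] [-0.0, 0.0, -0.71]
[-0.283, -0.046, -0.017] [-0.0, 0.0, -0.71]
[-0.321, 0.042, 0.0] [-0.0, 0.0, -0.76]
[-0.323, 0.023, 0.0] [-0.0, 0.0, -0.76]
[-0.324, 0.003, 0.0] [-0.0, 0.0, -0.76]
[-0.323, -0.017, -0.0] [-0.0, 0.0, -0.76]
[-0.311, 0.09, -0.017] [0.0, 0.0, -0.82]
[-0.316, 0.069, -0.017] [0.0, 0.0, -0.82]
[-0.32, 0.048, -0.017] [0.0, 0.0, -0.82]
[-0.322, 0.027, -0.017] [0.0, 0.0, -0.82]
[-0.162, -0.185, -0.0] [-0.0, 0.0, -0.05]
[-0.162, -0.186, -0.0] [-0.0, 0.0, -0.05]
```

play_rows(rows=[{"slide": [-0.01,0.32,-0.1],"delta_rot": [0,0,-0.75],"fingers": -1},{"slide": [-0.03,0.32,-0.1],"delta_rot": [0,0,-0.75],"fingers": -1},{"slide": [-0.05,0.32,-0.1],"delta_rot": [0,0,-0.75],"fingers": -1},{"slide": [-0.07,0.315,-0.1],"delta_rot": [0,0,-0.75],"fingers": -1},{"slide": [-0.085,0.31,-0.1],"delta_rot": [0,0,-0.75],"fingers": -1},{"slide": [0,0,0],"delta_rot": [0,0,0],"fingers": -1}])

```text
time_s: 0.9
tcp_pos: [0.1404, -0.4084, 0.3036]
eef_rot: [-179.7, 0.1, -144.8]
contact_force: [1.0, -1.0, -0.1]
gripper_width: 0.0334
gripper_force: 0.0
```

play_rows(rows=[{"slide": [-0.287,0.003,-0.017],"delta_rot": [0,0,-0.71],"fingers": -1},{"slide": [-0.286,-0.014,-0.017],"delta_rot": [0,0,-0.71],"fingers": -1},{"slide": [-0.285,-0.03,-0.017],"delta_rot": [0,0,-0.71],"fingers": -1},{"slide": [-0.283,-0.046,-0.017],"delta_rot": [0,0,-0.71],"fingers": -1},{"slide": [0,0,0],"delta_rot": [0,0,0],"fingers": -1}])

```text
time_s: 1.52
tcp_pos: [0.2829, -0.309, 0.3114]
eef_rot: [180.0, 0.0, -131.7]
contact_force: [-0.7, 0.7, 0.6]
gripper_width: 0.0003
gripper_force: 0.0
```

```bash
python3 plan.py .39 -.15 .31 -118 4 .43 0.04 .32 -103 4 .495 .075 .32 -102.5 2
```

```text
t 1.52 [ 0.2829 -0.309   0.3114] [ 179.97    0.   -131.66]
[-0.317, 0.043, 0.002] [0.0, 0.0, -0.74]
[-0.319, 0.024, 0.002] [0.0, 0.0, -0.74]
[-0.319, 0.005, 0.002] [0.0, 0.0, -0.74]
[-0.319, -0.014, 0.002] [0.0, 0.0, -0.74]
[-0.311, 0.09, -0.017] [0.0, 0.0, -0.82]
[-0.316, 0.069, -0.017] [0.0, 0.0, -0.82]
[-0.32, 0.048, -0.017] [0.0, 0.0, -0.82]
[-0.322, 0.027, -0.017] [0.0, 0.0, -0.82]
[-0.162, -0.185, -0.0] [-0.0, 0.0, -0.05]
[-0.162, -0.186, -0.0] [-0.0, 0.0, -0.05]
```

play_rows(rows=[{"slide": [-0.317,0.043,0],"delta_rot": [0,0,-0.74],"fingers": -1},{"slide": [-0.319,0.024,0],"delta_rot": [0,0,-0.74],"fingers": -1},{"slide": [-0.319,0.005,0],"delta_rot": [0,0,-0.74],"fingers": -1},{"slide": [-0.319,-0.014,0],"delta_rot": [0,0,-0.74],"fingers": -1},{"slide": [-0.311,0.09,-0.017],"delta_rot": [0,0,-0.82],"fingers": -1},{"slide": [-0.316,0.07,-0.017],"delta_rot": [0,0,-0.82],"fingers": -1},{"slide": [-0.32,0.048,-0.017],"delta_rot": [0,0,-0.82],"fingers": -1},{"slide": [-0.322,0.027,-0.017],"delta_rot": [0,0,-0.82],"fingers": -1}])

```text
time_s: 2.52
tcp_pos: [0.4298, 0.0395, 0.3218]
eef_rot: [180.0, -0.0, -103.2]
contact_force: [0.9, 0.8, -0.8]
gripper_width: 0.0006
gripper_force: 0.0
```

play_rows(rows=[{"slide": [-0.162,-0.185,0],"delta_rot": [0,0,-0.05],"fingers": -1},{"slide": [-0.162,-0.185,0],"delta_rot": [0,0,-0.05],"fingers": -1},{"slide": [0,0,0],"delta_rot": [0,0,0],"fingers": -1}])

```text
time_s: 2.9
tcp_pos: [0.4962, 0.0735, 0.3202]
eef_rot: [179.9, -0.1, -102.9]
contact_force: [-0.5, -0.2, 0.0]
gripper_width: 0.0006
gripper_force: 0.0
```

```bash
python3 - <<'E'
from h import *
w=cap('wrist','w1');c=cap('side','s1')
cv2.imwrite('pics/v1.png',np.hstack([cv2.resize(w['image'],(480,360),interpolation=cv2.INTER_AREA),cv2.resize(c['image'][120:320,150:310],(288,360))]))
print(w['state']['tcp_pos'],w['state']['joints'])
E
```

```text
[0.49618088 0.07346899 0.3201827 ] [ 3.09030077e+01  1.18927173e+00 -1.15264693e+01 -1.16134055e-03
 -7.74722836e+01 -4.37533007e+01]
```

View pics/v1.png

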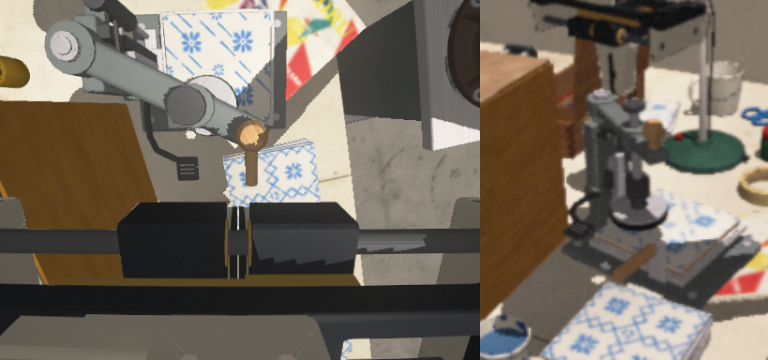

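The wrist view shows the knob at view pixel (252,133), the handle's free end at (251,185), the tail plate at (187,168), and the axis cap at (64,44). Multiply by 1.067 for full-resolution pixels.

```bash
python3 - <<'E'
from h import *
np.set_printoptions(precision=4,suppress=True)
w=load('w1');a=load('sc0');b=load('si0');f=lambda u,v:(u*1.0667,v*1.0667)
S=lambda u,v:(180+u/3.81-.4,150+v/3.81-.4)
print('knob',onz(w,f(252,133),.265),tri((w,f(252,133)),(b,(246,193))))
print('axis',onz(w,f(64,44),.243),tri((w,f(64,44)),(a,S(277,38))))
print('tail',onz(w,f(187,168),.114),tri((w,f(187,168)),(b,(205.2,246.7))))
print('handle end',onz(w,f(251,185),.095), 'pts',onz(w,f(251,160),.104))
for n,p,z in(('tileTL',(162,13),.062),('tileTR',(272,10),.062),('stack',(223,157),.05),('stackR',(310,141),.05)):print(n,onz(w,f(*p),z))
E
```

```text
knob [0.4735 0.026  0.265 ] (array([0.4743, 0.0278, 0.2529]), [0.0013204983378943044, 0.001320498337894297])
axis [ 0.606  -0.0762  0.243 ] (array([ 0.6059, -0.0762,  0.2413]), [0.0009865844610585717, 0.0009865844610589091])
tail [0.5665 0.0689 0.114 ] (array([0.5671, 0.0693, 0.1126]), [0.0003741831712196709, 0.00037418317121955974])
handle end [0.4854 0.1184 0.095 ] pts [0.4775 0.0797 0.104 ]
tileTL [ 0.5539 -0.1427  0.062 ]
tileTR [ 0.4043 -0.1121  0.062 ]
stack [0.5201 0.0759 0.05  ]
stackR [0.379  0.0815 0.05  ]
```

```bash
python3 plan.py .5 .075 .247 -102.5 2 
```

```text
t 3.0 [0.4946 0.0725 0.3209] [ 1.7990e+02 -9.0000e-02 -1.0288e+02]
[-0.013, -0.016, 0.246] [0.01, -0.01, -0.04]
[-0.012, -0.016, 0.246] [0.01, -0.01, -0.04]
```

play_rows(rows=[{"slide": [-0.015,0.05,0.246],"delta_rot": [0,0,-0.04],"fingers": -1},{"slide": [-0.015,0.05,0.246],"delta_rot": [0,0,-0.04],"fingers": -1},{"slide": [0,0,0],"delta_rot": [0,0,0],"fingers": -1}])

```text
time_s: 3.38
tcp_pos: [0.4788, 0.0794, 0.2465]
eef_rot: [179.8, -0.1, -102.5]
contact_force: [-0.0, 0.2, 0.9]
gripper_width: 0.0005
gripper_force: 0.0
```

```bash
python3 plan.py .463 .020 .247 -102.5 4 .446 -.013 .247 -102.5 3
```

```text
t 3.38 [0.4788 0.0794 0.2465] [ 1.7980e+02 -1.5000e-01 -1.0248e+02]
[0.102, 0.004, -0.001] [0.01, -0.01, 0.0]
[0.102, 0.004, -0.001] [0.01, -0.01, 0.0]
[0.102, 0.004, -0.001] [0.01, -0.01, 0.0]
[0.102, 0.004, -0.001] [0.01, -0.01, 0.0]
[0.08, 0.021, 0.0] [0.0, 0.0, 0.0]
[0.08, 0.021, 0.0] [0.0, 0.0, 0.0]
[0.08, 0.021, 0.0] [0.0, 0.0, 0.0]
```

play_rows(rows=[{"slide": [0.1,0.005,0],"delta_rot": [0,0,0],"fingers": -1},{"slide": [0.1,0.005,0],"delta_rot": [0,0,0],"fingers": -1},{"slide": [0.1,0.005,0],"delta_rot": [0,0,0],"fingers": -1},{"slide": [0.1,0.005,0],"delta_rot": [0,0,0],"fingers": -1},{"slide": [0.08,0.02,0],"delta_rot": [0,0,0],"fingers": -1},{"slide": [0.08,0.02,0],"delta_rot": [0,0,0],"fingers": -1},{"slide": [0.08,0.02,0],"delta_rot": [0,0,0],"fingers": -1}])

```text
time_s: 4.25
tcp_pos: [0.4484, -0.0111, 0.2482]
eef_rot: [-180.0, -0.0, -102.4]
contact_force: [1.6, 0.8, -0.1]
gripper_width: 0.0006
gripper_force: 0.4
```

play_rows(rows=[{"slide": [0.02,0,0],"delta_rot": [0,0,0],"fingers": -1},{"slide": [0.02,0,0],"delta_rot": [0,0,0],"fingers": -1}])

```text
time_s: 4.5
tcp_pos: [0.4472, -0.0164, 0.2481]
eef_rot: [180.0, 0.0, -102.5]
contact_force: [-0.5, -0.9, -0.1]
gripper_width: 0.0004
gripper_force: 0.4
```

play_rows(rows=[{"slide": [0.02,0,0],"delta_rot": [0,0,0],"fingers": -1},{"slide": [0.02,0,0],"delta_rot": [0,0,0],"fingers": -1}])

```text
time_s: 4.75
tcp_pos: [0.4469, -0.0187, 0.248]
eef_rot: [-180.0, 0.4, -102.4]
contact_force: [-3.1, 25.8, 3.4]
gripper_width: 0.0002
gripper_force: 12.1
```

play_rows(rows=[{"slide": [0.02,0,0],"delta_rot": [0,0,0],"fingers": -1},{"slide": [0,0,0],"delta_rot": [0,0,0],"fingers": -1}])

```text
time_s: 5.0
tcp_pos: [0.447, -0.0189, 0.2482]
eef_rot: [-179.9, 0.7, -102.4]
contact_force: [-4.3, 30.6, 2.6]
gripper_width: 0.0001
gripper_force: 14.7
```

play_rows(rows=[{"slide": [-0.15,0,0],"delta_rot": [0,0,0],"fingers": -0.4},{"slide": [-0.3,-0.06,0],"delta_rot": [0,0,0],"fingers": -0.2},{"slide": [-0.3,-0.06,0],"delta_rot": [0,0,0],"fingers": -0.2},{"slide": [0,0,0],"delta_rot": [0,0,0],"fingers": -0.2},{"slide": [0,0,0],"delta_rot": [0,0,0],"fingers": -0.2}])

```text
time_s: 5.62
tcp_pos: [0.4869, 0.0809, 0.2478]
eef_rot: [180.0, -0.1, -102.4]
contact_force: [-0.1, -0.5, 0.6]
gripper_width: 0.0345
gripper_force: 0.0
```

```bash
python3 - <<'E'
from h import *
np.set_printoptions(precision=4,suppress=True)
w=cap('wrist','w2');c=cap('side','s2');cap('scene','c2')
a1=load('w1');b=load('si0')
print('stack corner',tri((a1,(223*1.0667,157*1.0667)),(b,(338/1.5,416/1.5))))
z=c['image'][150:290,190:320]
cv2.imwrite('pics/v2.png',np.hstack([cv2.resize(w['image'],(400,300),interpolation=cv2.INTER_AREA),cv2.resize(z,(400,431),interpolation=cv2.INTER_CUBIC)[:300]]) if 0 else np.hstack([cv2.copyMakeBorder(cv2.resize(w['image'],(400,300),interpolation=cv2.INTER_AREA),0,131,0,0,0),cv2.resize(z,(400,431),interpolation=cv2.INTER_CUBIC)]))
print(w['state']['tcp_pos'],w['state']['eef_rot'],w['state']['gripper_width'])
E
```

```text
stack corner (array([0.5179, 0.0758, 0.0425]), [0.0031636233009152454, 0.003163623300915189])
[0.4869 0.0809 0.2478] [ 179.9532   -0.0528 -102.3993] 0.03453056804820355
```

View pics/v2.png

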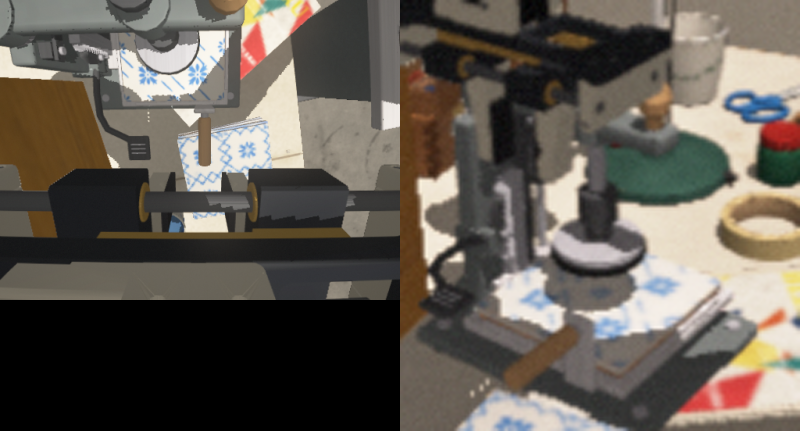

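The right half (side camera) shows the beam over the tile with the pad disc centred at view (600,245) and its lower rim at v≈277. The wrist half shows the handle at (205,140), hanging free beside the stack, and the tail at (139,147).

```bash
cat > pad.py <<'E'
from h import *
import sys
def proj(c,X):
    K=np.array([[c['fx'],0,c['cx']],[0,c['fy'],c['cy']],[0,0,1.]])
    return cv2.projectPoints(np.array(X,float),cv2.Rodrigues(np.array(c['R']))[0],np.array(c['t'],float),K,np.array(c['distortion'],float))[0][:,0]
if __name__=='__main__':
  th=np.linspace(0,2*np.pi,200)
  c=load(sys.argv[1])
  for z in(.082,.088,.094,.1,.106):
    p=proj(c,[[.4945+.04*np.cos(t),-.0525+.04*np.sin(t),z] for t in th]);i=p[:,1].argmax();print(z,'low',p[i].round(1),'u',p[:,0].min().round(1),p[:,0].max().round(1))
  g=cv2.cvtColor(c['image'],cv2.COLOR_BGR2GRAY)
  u=int(p[i,0]);print(u);[print(v,g[v,u-4:u+5:2]) for v in range(225,250)]
E
python3 pad.py s2; python3 plan.py .4777 .085 .17 -102 2 .4777 .085 .08 -102 4
```

```text
0.082 low [255.  247.2] u 239.7 270.8
0.088 low [254.9 245.2] u 239.6 270.8
0.094 low [254.3 243.2] u 239.5 270.8
0.1 low [254.3 241.1] u 239.4 270.7
0.106 low [254.2 239.1] u 239.3 270.7
254
225 [51 41 58 47 49]
226 [54 41 47 40 54]
227 [65 45 50 47 63]
228 [96 81 88 78 78]
229 [182 182 180 174 103]
230 [201 199 200 199 177]
231 [202 201 201 200 195]
232 [200 200 203 199 201]
233 [202 196 197 201 204]
234 [197 194 195 196 199]
235 [140 143 151 144 149]
236 [103 121 133 127 100]
237 [51 58 64 64 50]
238 [23 24 29 28 26]
239 [40 33 35 37 43]
240 [92 81 82 95 95]
241 [101 100 102 103 102]
242 [103 100 100  99 101]
243 [104  97  94  89  98]
244 [100  88  84  80  91]
245 [101  90  88  85  93]
246 [100  97  86  91 102]
247 [107 104  96 102 104]
248 [105 104 101 104 108]
249 [103 108 105 106 119]
t 5.78 [0.4869 0.0802 0.2482] [-180.     -0.   -102.48]
[-0.009, 0.033, 0.261] [-0.0, -0.0, -0.05]
[-0.009, 0.033, 0.261] [-0.0, -0.0, -0.05]
[0.0, -0.0, 0.15] [0.0, 0.0, 0.0]
[0.0, -0.0, 0.15] [0.0, 0.0, 0.0]
[0.0, -0.0, 0.15] [0.0, 0.0, 0.0]
[0.0, -0.0, 0.15] [0.0, 0.0, 0.0]
```

play_rows(rows=[{"slide": [-0.01,0.033,0.26],"delta_rot": [0,0,-0.05],"fingers": 0.05},{"slide": [-0.01,0.033,0.26],"delta_rot": [0,0,-0.05],"fingers": 0.05},{"slide": [0,0,0.15],"delta_rot": [0,0,0],"fingers": 0.05},{"slide": [0,0,0.15],"delta_rot": [0,0,0],"fingers": 0.05},{"slide": [0,0,0],"delta_rot": [0,0,0],"fingers": 0.05}])

```text
time_s: 6.4
tcp_pos: [0.477, 0.0848, 0.1241]
eef_rot: [179.9, -0.1, -102.0]
contact_force: [-0.1, 0.2, 0.8]
gripper_width: 0.0463
gripper_force: 0.0
```

```bash
python3 - <<'E'
from h import *
np.set_printoptions(precision=4,suppress=True)
w=cap('wrist','w3');i=w['image'];h=cv2.cvtColor(i,cv2.COLOR_BGR2HSV)
m=cv2.inRange(h,(5,70,60),(22,255,255));m[:, :180]=0;m[:,360:]=0
k,l,st,ce=cv2.connectedComponentsWithStats(m)
for j in range(1,k):
    if st[j,4]>150:print(st[j],ce[j],onz(w,ce[j],.1))
print(w['state']['tcp_pos'])
E
python3 plan.py .4777 .085 .078 -102 3
```

```text
[ 221  170   49   75 1953] [251.0251 206.9396] [0.4759 0.0733 0.1   ]
[333 233  18  51 488] [343.2152 258.168 ] [0.4205 0.124  0.1   ]
[ 180  292  180   14 1544] [273.456  300.6593] [0.4751 0.1477 0.1   ]
[0.477  0.0848 0.1241]
t 6.45 [0.4779 0.0853 0.1253] [ 1.7997e+02 -5.0000e-02 -1.0202e+02]
[0.001, 0.0, 0.105] [0.0, -0.0, -0.0]
[0.001, 0.0, 0.105] [0.0, -0.0, -0.0]
[0.001, 0.0, 0.105] [0.0, -0.0, -0.0]
```

play_rows(rows=[{"slide": [0,0,0.105],"delta_rot": [0,0,0],"fingers": 0.05},{"slide": [0,0,0.105],"delta_rot": [0,0,0],"fingers": 0.05},{"slide": [0,0,0.105],"delta_rot": [0,0,0],"fingers": 0.05},{"slide": [0,0,0],"delta_rot": [0,0,0],"fingers": -1},{"slide": [0,0,0],"delta_rot": [0,0,0],"fingers": -1},{"slide": [0,0,0],"delta_rot": [0,0,0],"fingers": -1},{"slide": [0,0,0],"delta_rot": [0,0,0],"fingers": -1}], squeeze=40)

```text
time_s: 7.32
tcp_pos: [0.4789, 0.0862, 0.0788]
eef_rot: [-179.9, 0.1, -102.0]
contact_force: [1.8, -1.0, 4.2]
gripper_width: 0.0172
gripper_force: 40.0
```

play_rows(rows=[{"slide": [0,0,-0.02],"delta_rot": [0,0,0],"fingers": -1},{"slide": [0,0,-0.02],"delta_rot": [0,0,0],"fingers": -1},{"slide": [0,0,-0.02],"delta_rot": [0,0,0],"fingers": -1},{"slide": [0,0,-0.02],"delta_rot": [0,0,0],"fingers": -1},{"slide": [0,0,0],"delta_rot": [0,0,0],"fingers": -1},{"slide": [0,0,0],"delta_rot": [0,0,0],"fingers": -1}])

```text
time_s: 8.07
tcp_pos: [0.4789, 0.0862, 0.0898]
eef_rot: [-179.9, 0.0, -102.0]
contact_force: [6.1, -1.1, -6.6]
gripper_width: 0.017
gripper_force: 40.0
```

play_rows(rows=[{"slide": [0,0,-0.02],"delta_rot": [0,0,0],"fingers": -1},{"slide": [0,0,-0.02],"delta_rot": [0,0,0],"fingers": -1},{"slide": [0,0,-0.02],"delta_rot": [0,0,0],"fingers": -1},{"slide": [0,0,-0.02],"delta_rot": [0,0,0],"fingers": -1},{"slide": [0,0,0],"delta_rot": [0,0,0],"fingers": -1},{"slide": [0,0,0],"delta_rot": [0,0,0],"fingers": -1}])

```text
time_s: 8.82
tcp_pos: [0.4789, 0.0862, 0.1018]
eef_rot: [-179.9, 0.0, -102.0]
contact_force: [5.6, -0.6, -7.3]
gripper_width: 0.0169
gripper_force: 40.0
```

play_rows(rows=[{"slide": [0,0,-0.02],"delta_rot": [0,0,0],"fingers": -1},{"slide": [0,0,-0.02],"delta_rot": [0,0,0],"fingers": -1},{"slide": [0,0,-0.02],"delta_rot": [0,0,0],"fingers": -1},{"slide": [0,0,-0.02],"delta_rot": [0,0,0],"fingers": -1},{"slide": [0,0,0],"delta_rot": [0,0,0],"fingers": -1},{"slide": [0,0,0],"delta_rot": [0,0,0],"fingers": -1}])

```text
time_s: 9.57
tcp_pos: [0.4789, 0.0862, 0.1138]
eef_rot: [-179.9, 0.0, -102.0]
contact_force: [5.9, -0.8, -7.6]
gripper_width: 0.0172
gripper_force: 40.0
```

```bash
python3 - <<'E'
from h import *
c=cap('side','s3');s=c['state'];print(s['tcp_pos'],s['contact_force'])
z=c['image'][190:290,200:310]
cv2.imwrite('pics/v3.png',cv2.resize(z,(660,600),interpolation=cv2.INTER_CUBIC))
E
python3 pad.py s3 | tail -18
```

```text
[0.47886173 0.08615568 0.11382567] [ 5.9362993  -0.78522517 -7.6344697 ]
232 [20 15 20 16 15]
233 [21 25 22 17 19]
234 [23 24 19 15 17]
235 [19 22 23 31 30]
236 [21 21 18 25 27]
237 [20 18 22 18 15]
238 [24 16 20 23 22]
239 [27 19 20 24 20]
240 [74 53 34 22 21]
241 [130 147  75  25  18]
242 [ 92 148 108  59  29]
243 [ 51 101 116 100  77]
244 [ 44  74 113 117 107]
245 [ 44  70 112 119 115]
246 [ 59  66 112 116 109]
247 [101  88 116 114  96]
248 [113 118 116 112  78]
249 [115 121 117 113  80]
```

View pics/v3.png

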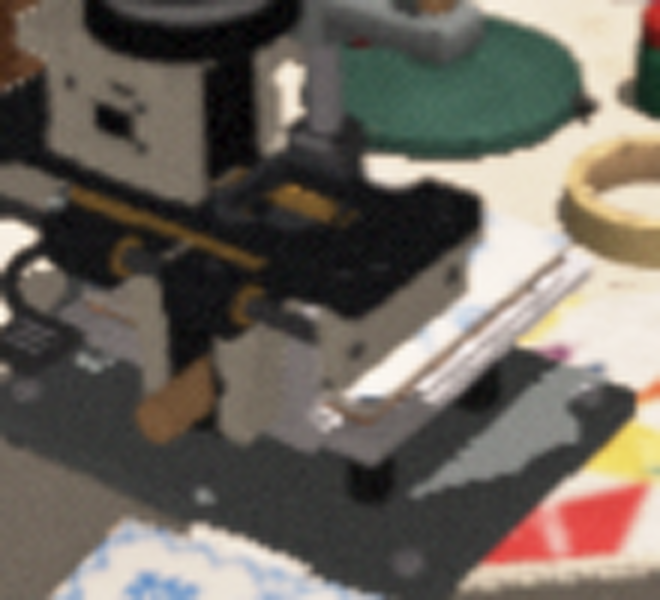

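The bed is lifted on its posts and the tile is flat in its nest. The gripper hides the pad from this side, so I continue by feel: 6 mm per step at the same tooth phase.

play_rows(rows=[{"slide": [0,0,-0.02],"delta_rot": [0,0,0],"fingers": -1},{"slide": [0,0,-0.02],"delta_rot": [0,0,0],"fingers": -1},{"slide": [0,0,0],"delta_rot": [0,0,0],"fingers": -1},{"slide": [0,0,0],"delta_rot": [0,0,0],"fingers": -1}])

```text
time_s: 10.12
tcp_pos: [0.4789, 0.0862, 0.1198]
eef_rot: [-179.9, 0.0, -102.0]
contact_force: [5.6, -2.0, -7.1]
gripper_width: 0.0168
gripper_force: 40.0
```

play_rows(rows=[{"slide": [0,0,-0.02],"delta_rot": [0,0,0],"fingers": -1},{"slide": [0,0,-0.02],"delta_rot": [0,0,0],"fingers": -1},{"slide": [0,0,0],"delta_rot": [0,0,0],"fingers": -1},{"slide": [0,0,0],"delta_rot": [0,0,0],"fingers": -1}])

```text
time_s: 10.62
tcp_pos: [0.4788, 0.0861, 0.1252]
eef_rot: [-180.0, 0.0, -102.0]
contact_force: [8.1, -1.1, -12.3]
gripper_width: 0.0168
gripper_force: 40.0
```

play_rows(rows=[{"slide": [0,0,-0.01],"delta_rot": [0,0,0],"fingers": -1},{"slide": [0,0,0],"delta_rot": [0,0,0],"fingers": -1}])

```text
time_s: 10.88
tcp_pos: [0.4788, 0.0862, 0.1265]
eef_rot: [-180.0, 0.0, -102.0]
contact_force: [9.9, -1.5, -15.1]
gripper_width: 0.0171
gripper_force: 40.0
```

play_rows(rows=[{"slide": [0,0,0.01],"delta_rot": [0,0,0],"fingers": -1},{"slide": [0,0,0.01],"delta_rot": [0,0,0],"fingers": -1},{"slide": [0,0,0],"delta_rot": [0,0,0],"fingers": -1}])

```text
time_s: 11.25
tcp_pos: [0.4788, 0.0862, 0.125]
eef_rot: [-179.9, 0.0, -102.0]
contact_force: [3.6, -1.0, 1.7]
gripper_width: 0.0166
gripper_force: 40.0
```

play_rows(rows=[{"slide": [0,0,0],"delta_rot": [0,0,0],"fingers": 0.05},{"slide": [0,0,0],"delta_rot": [0,0,0],"fingers": 0.05},{"slide": [0,0,0],"delta_rot": [0,0,0],"fingers": 0.05},{"slide": [0,0,0],"delta_rot": [0,0,0],"fingers": 0.05},{"slide": [0,0,-0.1],"delta_rot": [0,0,0],"fingers": 0.05},{"slide": [0,0,-0.25],"delta_rot": [0,0,0],"fingers": 0.05},{"slide": [0,0,-0.35],"delta_rot": [0,0,0],"fingers": 0.05},{"slide": [0,0,-0.25],"delta_rot": [0,0,0],"fingers": 0.05}])

```text
time_s: 12.25
tcp_pos: [0.4785, 0.086, 0.2705]
eef_rot: [-179.9, 0.1, -102.0]
contact_force: [1.1, 0.7, -0.2]
gripper_width: 0.0459
gripper_force: 0.0
```

play_rows(rows=[{"slide": [0,0,0],"delta_rot": [0,0,0],"fingers": -1},{"slide": [0,0,0],"delta_rot": [0,0,0],"fingers": -1},{"slide": [0,0,0],"delta_rot": [0,0,0],"fingers": -1},{"slide": [0,0,0],"delta_rot": [0,0,0],"fingers": -1},{"slide": [0,0,0],"delta_rot": [0,0,0],"fingers": -1}])

```text
time_s: 12.88
tcp_pos: [0.478, 0.0859, 0.2664]
eef_rot: [180.0, -0.0, -102.0]
contact_force: [0.1, -0.3, 0.2]
gripper_width: 0.0028
gripper_force: 0.0
```

```bash
python3 - <<'E'
from h import *
c=cap('side','s4');s=c['state'];print(s['tcp_pos'],s['eef_rot'],s['time_s'])
z=c['image'][190:290,200:310];z0=load('s2')['image'][190:290,200:310]
cv2.imwrite('pics/v4.png',np.hstack([cv2.resize(q,(400,364),interpolation=cv2.INTER_CUBIC) for q in (z0,z)]))
E
python3 pad.py s4 | tail -26
```

```text
[0.47800958 0.08591575 0.26644535] [ 1.79958661e+02 -3.98390374e-02 -1.01986135e+02] 12.875
254
225 [55 45 51 52 65]
226 [85 54 56 69 75]
227 [154  94  99 145  88]
228 [191 184 180 190 150]
229 [199 202 201 200 190]
230 [199 203 201 198 202]
231 [201 200 200 202 206]
232 [194 192 197 200 198]
233 [137 135 150 152 150]
234 [ 93 119 133 119 102]
235 [55 59 64 57 50]
236 [80 41 27 29 29]
237 [102  79  53  51  69]
238 [111 112 166 153 176]
239 [109 137 179 167 182]
240 [109 141 177 197 202]
241 [109 126 166 203 205]
242 [111 128 175 187 183]
243 [110 131 198 203 179]
244 [110 140 231 227 203]
245 [109 139 236 237 233]
246 [111 133 233 240 240]
247 [108 135 227 235 237]
248 [108 130 211 154 149]
249 [110 107 119 114 116]
```

View pics/v4.png

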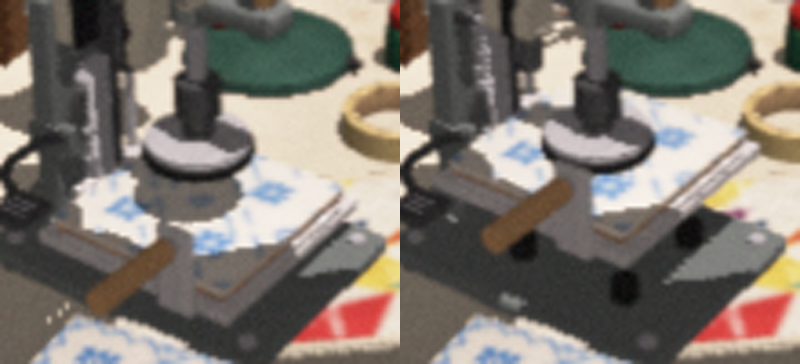

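The right half shows the bed up, the tile flat, and the pad bearing on it. The pad's lower rim is about 1.7 px (about 5 mm) higher than when free, so roughly 5 N. Next I turn the tool so its body clears the handle, then press the tail.

play_rows(rows=[{"slide": [0,0,0],"delta_rot": [0,0,1],"fingers": -1},{"slide": [0,0,0],"delta_rot": [0,0,1],"fingers": -1},{"slide": [0,0,0],"delta_rot": [0,0,1],"fingers": -1},{"slide": [0,0,0],"delta_rot": [0,0,1],"fingers": -1},{"slide": [0,0,0],"delta_rot": [0,0,1],"fingers": -1},{"slide": [0,0,0],"delta_rot": [0,0,1],"fingers": -1},{"slide": [0,0,0],"delta_rot": [0,0,1],"fingers": -1},{"slide": [0,0,0],"delta_rot": [0,0,1],"fingers": -1}])

```text
time_s: 13.92
tcp_pos: [0.4781, 0.0859, 0.2667]
eef_rot: [180.0, -0.0, -138.8]
contact_force: [0.5, -0.9, -0.1]
gripper_width: 0.0006
gripper_force: 0.0
```

play_rows(rows=[{"slide": [0,0,0],"delta_rot": [0,0,1],"fingers": -1},{"slide": [0,0,0],"delta_rot": [0,0,1],"fingers": -1},{"slide": [0,0,0],"delta_rot": [0,0,1],"fingers": -1},{"slide": [0,0,0],"delta_rot": [0,0,1],"fingers": -1},{"slide": [0,0,0],"delta_rot": [0,0,1],"fingers": -1},{"slide": [0,0,0],"delta_rot": [0,0,1],"fingers": -1},{"slide": [0,0,0],"delta_rot": [0,0,1],"fingers": -1},{"slide": [0,0,0],"delta_rot": [0,0,1],"fingers": -1}])

```text
time_s: 14.92
tcp_pos: [0.4781, 0.086, 0.2667]
eef_rot: [-180.0, -0.0, -175.5]
contact_force: [-0.3, -0.6, 0.5]
gripper_width: 0.0004
gripper_force: 0.0
```

play_rows(rows=[{"slide": [0,0,0],"delta_rot": [0,0,1],"fingers": -1},{"slide": [0,0,0],"delta_rot": [0,0,1],"fingers": -1},{"slide": [0,0,0],"delta_rot": [0,0,1],"fingers": -1},{"slide": [0,0,0],"delta_rot": [0,0,0.6],"fingers": -1},{"slide": [0,0,0],"delta_rot": [0,0,0],"fingers": -1}])

```text
time_s: 15.55
tcp_pos: [0.4781, 0.086, 0.2668]
eef_rot: [-180.0, -0.0, 168.2]
contact_force: [0.8, -0.0, -0.6]
gripper_width: 0.0002
gripper_force: 0.0
```

```bash
python3 plan.py .5668 .070 .20 168 3 .5668 .070 .125 168 3; python3 -c "
from h import *
print(r.get_state()['joints'])"
```

```text
t 15.55 [0.4781 0.086  0.2668] [-1.7999e+02 -1.0000e-02  1.6819e+02]
[-0.2, 0.006, 0.148] [-0.0, -0.0, 0.01]
[-0.2, 0.006, 0.148] [-0.0, -0.0, 0.01]
[-0.2, 0.006, 0.148] [-0.0, -0.0, 0.01]
[-0.0, -0.0, 0.167] [0.0, 0.0, 0.0]
[-0.0, -0.0, 0.167] [0.0, 0.0, 0.0]
[-0.0, -0.0, 0.167] [0.0, 0.0, 0.0]
[ 3.34486249e+01  9.23777388e-01 -1.86749213e+01  1.85273219e-03
 -7.04185323e+01 -1.35254612e+02]
```

play_rows(rows=[{"slide": [-0.2,0.006,0.148],"delta_rot": [0,0,0],"fingers": -1},{"slide": [-0.2,0.006,0.148],"delta_rot": [0,0,0],"fingers": -1},{"slide": [-0.2,0.006,0.148],"delta_rot": [0,0,0],"fingers": -1},{"slide": [0,0,0],"delta_rot": [0,0,0],"fingers": -1}])

```text
time_s: 16.05
tcp_pos: [0.567, 0.0694, 0.1975]
eef_rot: [-179.8, -0.2, 168.2]
contact_force: [-0.9, 0.4, 0.5]
gripper_width: 0.0003
gripper_force: 0.0
```

```bash
python3 - <<'E'
from h import *
w=cap('wrist','w5');c=cap('side','s5');print(w['state']['tcp_pos'])
cv2.imwrite('pics/v5.png',np.hstack([cv2.resize(w['image'],(480,360),interpolation=cv2.INTER_AREA),cv2.resize(c['image'][150:290,190:310],(309,360),interpolation=cv2.INTER_CUBIC)]))
E
```

```text
[0.56702223 0.06944094 0.19748096]
```

View pics/v5.png

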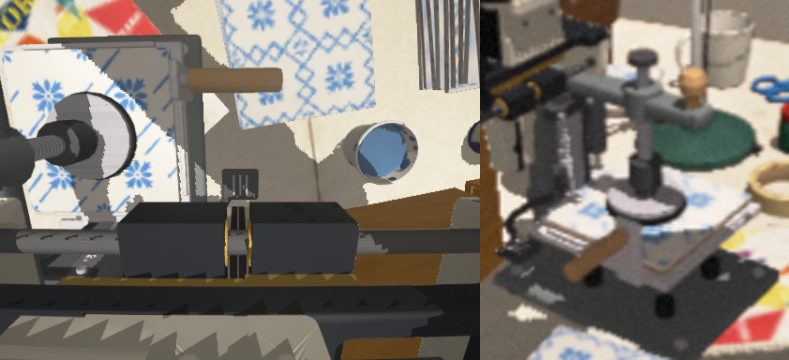

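The wrist view shows the tail plate at (240,185), directly below the finger tips, and the bed is still held up with the pad on the tile. Going down onto the tail.

play_rows(rows=[{"slide": [0,0,0.2],"delta_rot": [0,0,0],"fingers": -1},{"slide": [0,0,0.2],"delta_rot": [0,0,0],"fingers": -1},{"slide": [0,0,0.1],"delta_rot": [0,0,0],"fingers": -1},{"slide": [0,0,0.03],"delta_rot": [0,0,0],"fingers": -1},{"slide": [0,0,0],"delta_rot": [0,0,0],"fingers": -1}])

```text
time_s: 16.77
tcp_pos: [0.5672, 0.0705, 0.1217]
eef_rot: [180.0, 0.1, 168.2]
contact_force: [0.4, 0.3, -1.0]
gripper_width: 0.0007
gripper_force: 0.0
```

play_rows(rows=[{"slide": [0,0,0.03],"delta_rot": [0,0,0],"fingers": -1},{"slide": [0,0,0.03],"delta_rot": [0,0,0],"fingers": -1},{"slide": [0,0,0],"delta_rot": [0,0,0],"fingers": -1}])

```text
time_s: 17.15
tcp_pos: [0.5667, 0.0701, 0.1117]
eef_rot: [-180.0, -0.0, 168.2]
contact_force: [-0.9, 0.8, 0.1]
gripper_width: 0.0002
gripper_force: 0.3
```

play_rows(rows=[{"slide": [0,0,0.03],"delta_rot": [0,0,0],"fingers": -1},{"slide": [0,0,0.03],"delta_rot": [0,0,0],"fingers": -1},{"slide": [0,0,0.03],"delta_rot": [0,0,0],"fingers": -1},{"slide": [0,0,0.02],"delta_rot": [0,0,0],"fingers": -1},{"slide": [0,0,0],"delta_rot": [0,0,0],"fingers": -1},{"slide": [0,0,0],"delta_rot": [0,0,0],"fingers": -1}])

```text
time_s: 17.9
tcp_pos: [0.5667, 0.0701, 0.0953]
eef_rot: [-180.0, -0.0, 168.2]
contact_force: [0.0, -0.1, 1.6]
gripper_width: 0.0005
gripper_force: 0.4
```

play_rows(rows=[{"slide": [0,0,0.01],"delta_rot": [0,0,0],"fingers": -1},{"slide": [0,0,0],"delta_rot": [0,0,0],"fingers": -1},{"slide": [0,0,0],"delta_rot": [0,0,0],"fingers": -1},{"slide": [0,0,0],"delta_rot": [0,0,0],"fingers": -1},{"slide": [0,0,0],"delta_rot": [0,0,0],"fingers": -1},{"slide": [0,0,0],"delta_rot": [0,0,0],"fingers": -1},{"slide": [0,0,0],"delta_rot": [0,0,0],"fingers": -1},{"slide": [0,0,0],"delta_rot": [0,0,0],"fingers": -1}])

```text
time_s: 18.9
tcp_pos: [0.5668, 0.0701, 0.0939]
eef_rot: [-180.0, 0.0, 168.2]
contact_force: [-0.8, -1.5, 4.8]
gripper_width: 0.0002
gripper_force: 2.2
```

```bash
python3 - <<'E'
from h import *
c=cap('side','s6');s0=load('s2')['image'];w=cap('wrist','w6')
cv2.imwrite('pics/v6.png',np.hstack([cv2.resize(w['image'],(480,360),interpolation=cv2.INTER_AREA),cv2.resize(c['image'][150:290,190:310],(309,360),interpolation=cv2.INTER_CUBIC)]))
E
```

```text
(no output)
```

View pics/v6.png

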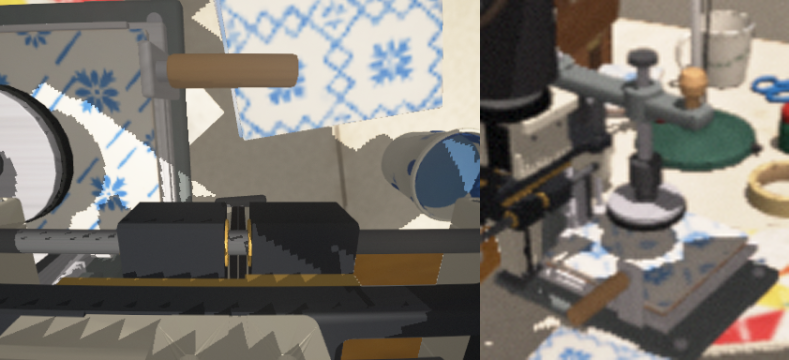

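The bed has sunk: the pad is well clear of the tile and the handle is back low at side view (598,300). I release the tail straight up.

play_rows(rows=[{"slide": [0,0,-0.05],"delta_rot": [0,0,0],"fingers": -1},{"slide": [0,0,-0.1],"delta_rot": [0,0,0],"fingers": -1},{"slide": [0,0,-0.3],"delta_rot": [0,0,0],"fingers": -1},{"slide": [0,0,-0.4],"delta_rot": [0,0,0],"fingers": -1},{"slide": [0.2,0,-0.1],"delta_rot": [0,0,0],"fingers": -1},{"slide": [0,0,0],"delta_rot": [0,0,0],"fingers": -1},{"slide": [0,0,0],"delta_rot": [0,0,0],"fingers": -1}])

```text
time_s: 19.88
tcp_pos: [0.5373, 0.0764, 0.2366]
eef_rot: [180.0, 0.0, 168.2]
contact_force: [0.6, -0.9, 0.4]
gripper_width: 0.0
gripper_force: 0.0
```

```bash
python3 - <<'E'
from h import *
np.set_printoptions(precision=4,suppress=True)
c=cap('side','s7')
for n in('s2','s4','s7'):
    i=load(n)['image'];h=cv2.cvtColor(i,cv2.COLOR_BGR2HSV);m=cv2.inRange(h,(8,90,60),(22,255,255))
    for (x0,y0,x1,y1) in((210,225,260,290),(235,170,275,205)):
        M=m[y0:y1,x0:x1];k,l,st,ce=cv2.connectedComponentsWithStats(M);j=1+st[1:,4].argmax();print(n,st[j,4],(ce[j]+[x0,y0]).round(1))
t0=cv2.cvtColor(load('s2')['image'],6)[235:262,192:218];t=cv2.cvtColor(c['image'],6)[225:275,185:225]
q=cv2.matchTemplate(t,t0,cv2.TM_CCOEFF_NORMED);print('tail shift',np.array(cv2.minMaxLoc(q)[3])-[7,10],q.max())
z=[cv2.resize(load(n)['image'][150:290,190:310],(400,467),interpolation=cv2.INTER_CUBIC) for n in('s2','s7')]
cv2.imwrite('pics/v7.png',np.hstack(z));print(c['state']['tcp_pos'],c['state']['time_s'])
E
```

```text
s2 196 [235.1 266. ]
s2 60 [271.8 185.9]
s4 204 [233.9 249.1]
s4 98 [271.3 183.2]
s7 197 [235.1 266. ]
s7 100 [271.3 183. ]
tail shift [0 0] 0.8554205
[0.5373 0.0764 0.2366] 19.875
```

View pics/v7.png

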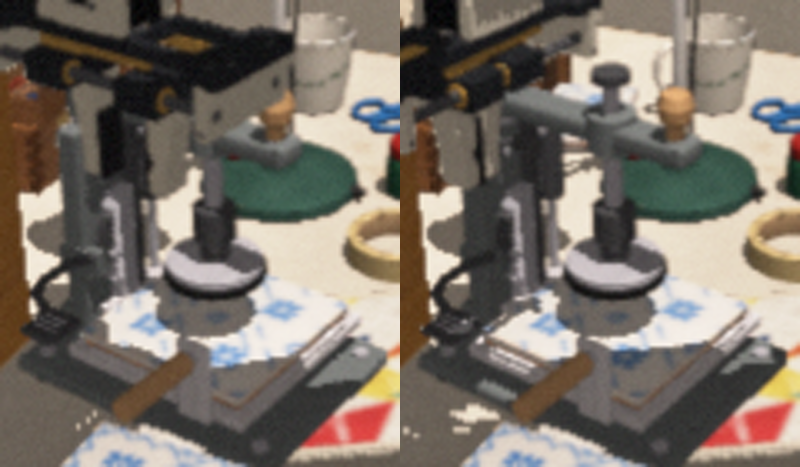

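The before and after views match: handle at (235.1,266.0) in both, tail back at rest, beam over the tile, and tile in its nest. Handing in.

```bash
python3 -c "
from plant import r
print(r.close_job())"
```

```text
the job is handed in; nothing more can be done
None
```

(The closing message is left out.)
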